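Stack the pickling weights and square them up with the trigger jig

ROBOT

A 6-joint arm with a two-finger parallel gripper is mounted at the origin on the work surface. World frame = base frame: x ahead of the robot, y to its left, z up, the work surface at z = 0. Lengths are in m, angles in rad, forces in N, time in s.
With the tool pointing down it reaches from about 0.375 to 0.975 m from the base axis. Payload 3.8 kg.
Tool frame: the origin (TCP) lies at the centre of the arm's flange, where the gripper is bolted on; the fingertips stand 173 mm ahead of it and the grasp point (between the pads) lies 155 mm ahead of it (bot.tip_reach is the distance from the TCP to the fingertips, in m); z points along the fingers, y is the line along which they close (so a half turn about z gives the same grasp; the last joint's range is limited). The gripper opens to 85 mm and grips with 20 to 120 N. Pads are 22 mm wide; open, the fingers measure 114 mm over their backs; the gripper's body (76 mm by 85 mm) begins 54 mm behind the grasp point. The pads swing forward as they close: fully open they stand 13 mm farther back than shut.
Start: joints at [1.219, 0.264, 1.604, -0, 1.274, -0.037], TCP at [0.209, 0.642, 0.405] pointing down, gripper open.
Joint ranges: [-2.63, 2.63], [-0.94, 2.18], [0.31, 2.57], [-1.31, 4.45], [0, 2.66], [-2.55, 2.55]. Speed limits (rad/s): [2.57, 2.57, 3.14, 3.14, 3.14, 3.14].

INTERFACE

Orientations are given as a rotation vector (axis times angle).
In Python, from workcell import bot gives the robot as it stands.
- The arm moves only by the tool drive_tool, never from a script. Its arguments are lists of equal length, an entry for each row: "claw": the finger opening in mm, from 0 to 85.4; "slide": the shift along the world's x, y, z each as a share of 0.5 m, from -1 to 1, a list of three; "yaw": the turn about the world's z as a share of 180 degrees, from -1 to 1. A call has 1 to 8 rows; each row is the pose to reach, as a shift and turn from the pose commanded when the call began, turning the shorter way round; what a row does not reach only later rows make up. A row lasts 1/12 s, in which the tool goes at most 41.7 mm and 7.16 degrees, less where a joint would pass 70% of its speed; a pose out of reach is approached as far as the arm can. A call with a number of a shift or a turn outside -1 to 1 is refused whole. A call with a gripper value outside its range is refused whole. The fingers move at their own pace and stop on an object; "newtons" is the grip in N (left out, the last holds). Time passes only in rows, so rows that repeat a pose let the fingers close. It gives the time, the measured TCP pose, the force, the opening and the grip force at its end, in the units of the state.
- bot.read_state(): the state, without advancing time (a new reading comes with each control period).
- bot.read_camera(name): name is "side" or "top"; returns a dict with "color" (400x640x3 uint8, red, green, blue), "depth" (400x640 float32, m along the optical axis (not along the pixel's ray), 0 where there is no reading), "mtx" (3x3 intrinsics, pixels), "k1" (the pictures are not rectified: a ray, as slopes to the right and down, at radius r is drawn at 1 + k1 r^2 times it, then the intrinsics apply), "eye" and "rotation" of the camera in the world. Camera axes: x right, y up, looking along -z (the intrinsics and any distortion apply to the point x, -y, -z); pixel columns grow to the right and rows downward; lengths in m; the calibration is good to about 2 mm. A picture is of the moment at which its call begins.
- bot.finish_job(): hands the job in; it is judged then, once.
The state is a dict: "time": time; "q": joint angles; "joint_vel": joint speeds; "joint_torque": joint torques, N m; "tool_pos": TCP position; "tcp_rot": TCP orientation; "wrist_force": force on the tool from outside, world axes, zero at the start; "torque": the same for the moment, N m; "width": opening from 0.0 (shut) to 1.0 (fully open); "grip_force": force on a finger pad.
Only numpy, scipy, OpenCV 4.12 (cv2) and the standard library are available. Lean on these libraries where they do the work, as an engineer would, in place of code of your own. Each camera call takes 0.05 s, during which the arm holds its last target. There are 200 camera calls.

TASK

Stack the two square ceramic pickling weights flat, one squarely on the other, in the middle of the empty slot of the packing jig between its pusher plate and its end stop, setting each down rather than dropping it. Then squeeze the jig's sprung trigger towards its fixed grip until you feel the pusher pressing the stack firmly against the end stop, hold it there for about a second without forcing it (the ceramic chips), and let the trigger spring all the way back. Leave the stack square and flush against the end stop, and do not disturb the other things on the shelf.

Things in the scene. Friction and masses are not known exactly. Their poses are not given: they have to be found in the camera images.
- jig: Packing jig fixed to the shelf: steel base plate 110 (x) by 280 (y) by 10 mm high, origin at the centre of its underside, z up. Along its +y come an upright black grip (26 mm wide, y=-100 to -82 mm, top at z=151 mm), a black trigger blade, the pusher plate and the end stop. Grip and trigger rise from a grey gun body (40 mm wide, y=-115 to 0, top at z=50 mm)
- stop_face (a point): Foot of the end stop's inner face, mid-width, at the level of the plate's top (10 mm above the shelf); axes as the jig's. The stop is 80 mm wide and 45 mm high, 12 mm thick; the slot lies on its -y side. A weight lying flush against it has its centre at y=-28 mm
- slot_centre (a point): Middle of the empty slot, on the plate's top; axes as the jig's. The slot is 80 mm long (in y) between the end stop and the resting pusher and is open at both sides (x); 40 mm from here to either
- grip_back (a point): Back face (-y side) of the fixed grip, mid-width, at the height to pinch, 128 mm above the shelf; axes as the jig's
- trigger_pad (a point): Outer face (+y, away from the grip) of the trigger blade, mid-width, 128 mm above the shelf at rest. Blade 22 mm wide, 10 mm thick, free end up at 146 mm, hinged 83 mm below this point. At rest grip and trigger measure 58 mm over their outer faces; squeezing moves this point some 20 mm towards the grip (about 38 mm over both) until the stack meets the stop
- trigger (a joint): Trigger angle, rad: 0 at rest (sprung; its spring needs about 3 to 7 N at the pad), growing as it is squeezed, at most 0.30. It drives the pusher 10 mm per 0.1 rad; the 56 mm stack meets the stop at about 0.24
- pusher: Upright steel pusher plate 60 mm wide, 8 mm thick, 40 mm high; origin at the foot of the face that meets the stack, axes as the jig's. Moves along +y as the trigger is squeezed; rests 80 mm from the end stop
- weight_a: Square white ceramic weight, 56 by 56 by 18 mm, about 140 g, loose; origin at the centre of its underside, axes along its sides. Starts on the shelf on one side of the jig. Either weight may be the lower one
- weight_b: The other weight, identical, on the other side of the jig
- jar_1: Bystander: closed glass jar, diameter 80, height 130 mm; origin under its centre
- jar_2: Bystander: closed glass jar, diameter 86, height 150 mm; origin under its centre
- funnel: Bystander: steel funnel standing mouth down, diameter 104, height 105 mm; origin under its centre
- scoop: Bystander: yellow plastic scoop, about 170 mm long along its x, 32 mm high
- saucer: Bystander: ceramic saucer, diameter 100, height 18 mm
- jar_lid: Bystander: round flat steel jar lid, diameter 70, 10 mm thick
- lamp_switch (a joint): Bystander: toggle of the shelf lamp's switch, a small white block with a 35 mm lever on the left of the shelf; 0 as it stands
Mind the look-alikes: they are no part of the job. Leave any black, red or turquoise look-alike of the weight_b alone.

How it is judged:
By the outcome, as a careful person would: the job done as asked, in the order asked, and still so for the second after the job is handed in, with the robot touching nothing.
It also fails if it takes over 70 s, if anything falls off the work surface, if the arm or the gripper's body presses on something with over 40 N, if the wrist force passes 120 N, or if a joint passes its speed limit or range.

## Working session

There is one attempt and no reset: what is moved stays moved. The work goes in short steps, Python scripts to look and compute and a tool call to move; the robot and the scene stay as the last step left them, time stands still between calls to the robot, and variables do not carry over. Pictures are saved under pics/ and viewed, at most 10 in all, crops included, and the job is handed in when it is done.

Besides the shell and the picture viewer there is one more tool, called after "Call:" by a JSON object that holds its "api" and its "payload", one argument or row to a line. drive_tool: Moves the arm, as the interface text tells. Shift numbers are shares of 0.5 m and turn numbers shares of 180 degrees, none past 1 either way. Its arguments: {"type":"object","properties":{"claw":{"type":"array","items":{"type":"number"}},"slide":{"type":"array","items":{"type":"array","items":{"type":"number"}}},"yaw":{"type":"array","items":{"type":"number"}},"newtons":{"type":"number"}},"required":["claw","slide","yaw"]}

```bash
mkdir -p pics; cat > h.py <<'E'
import numpy as np, cv2
from workcell import bot
def cap(n):
    c=bot.read_camera(n); np.savez('%s.npz'%n,**c); return c
def load(n):
    return dict(np.load('%s.npz'%n))
def ray(c,u,v):
    K=np.array(c['mtx']); d=np.array([float(c['k1']),0,0,0])
    p=cv2.undistortPoints(np.array([[[u,v]]],float),K,d,None,None,None,(cv2.TERM_CRITERIA_COUNT,50,1e-9)) if 0 else cv2.undistortPoints(np.array([[[u,v]]],float),K,d)
    x,y=p[0,0]; return np.array(c['rotation'])@np.array([x,-y,-1.])
def onz(c,u,v,z):
    r=ray(c,u,v); e=np.array(c['eye']); return e+r*(z-e[2])/r[2]
def dep(c,u,v):
    return np.array(c['eye'])+ray(c,u,v)*float(c['depth'][int(round(v)),int(round(u))])
def proj(c,P):
    q=np.array(c['rotation']).T@(np.array(P)-np.array(c['eye'])); s=np.array([q[0],-q[1]])/-q[2]
    s=s*(1+float(c['k1'])*(s@s)); K=np.array(c['mtx']); return K[:2,:2]@s+K[:2,2]
E
python3 - <<'E'
from h import *
for n in('top','side'):
    c=cap(n); cv2.imwrite('pics/%s0.png'%n,c['color'][:,:,::-1]); print(n,c['eye'],c['rotation'],c['mtx'],c['k1'])
s=bot.read_state(); print(s)
E
```

```text
top [0.40726522 0.08012279 1.52239311] [ 0.05720852 -0.04993871 -1.57435618] [[501.89626071   0.         324.13598562]
 [  0.         501.89626071 201.4696107 ]
 [  0.           0.           1.        ]] -0.14526458680834503
side [-0.00573543 -0.64069991  1.06896737] [ 0.72816828 -0.22058938 -0.56782847] [[459.7726246    0.         320.88773249]
 [  0.         459.7726246  192.08486668]
 [  0.           0.           1.        ]] -0.05772406255847875
{'time': 0.1, 'q': array([ 1.21906698e+00,  2.64684311e-01,  1.60524451e+00,  2.84052997e-06,
        1.27372235e+00, -3.68897985e-02]), 'joint_vel': array([ 0.00017267, -0.00022817, -0.00252905, -0.00024979, -0.00059786,
       -0.00015389]), 'joint_torque': array([ 4.83550357e-04, -5.16705823e+01, -3.68589592e+01,  2.51348843e-05,
        6.22840584e-03,  2.76059308e-05]), 'tool_pos': array([0.20890975, 0.64152812, 0.40347797]), 'tcp_rot': array([-0.49244708, -3.10235011,  0.00317144]), 'wrist_force': array([-0.38229719, -0.61621286,  0.54865078]), 'torque': array([-0.06499322, -0.04155022, -0.00154001]), 'grip_force': 0.0, 'width': 0.9983458460216974}
```

View pics/top0.png

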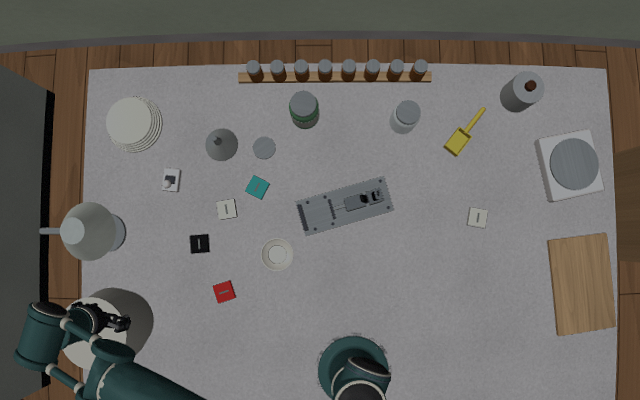

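View pics/side0.png

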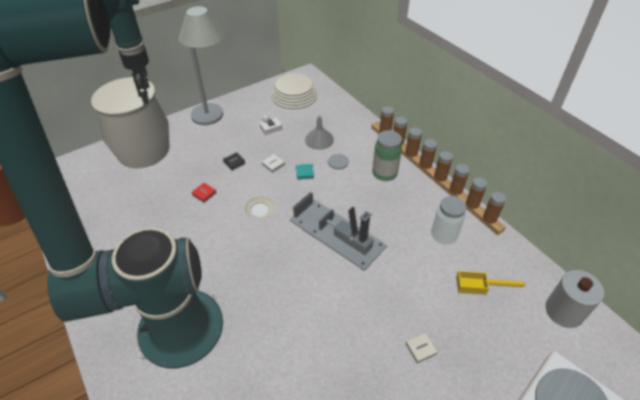

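Candidates in the top view: white squares at (227,209) and (478,217), which match the description. Look-alikes are black (200,243), red (224,291) and turquoise (257,187); the saucer (277,254) and lid (264,148) are round. The jig is at (345,206), with its end stop to the left and the grip and trigger at about (372,195).

```bash
sed -i "s/    c=bot.read_camera(n); /    c=bot.read_camera(n); c['rotation']=cv2.Rodrigues(np.array(c['rotation'],float))[0]; /" h.py
python3 - <<'E'
from h import *
t=cap('top'); s=cap('side')
hs=lambda c:cv2.cvtColor(c['color'],cv2.COLOR_RGB2HSV).astype(int)
def blob(c,u,v,r=22):
    g=c['color'].astype(int).min(2); u,v=int(u),int(v)
    loc=g[v-r:v+r,u-r:u+r]; m=(loc>np.median(loc)+18).astype(np.uint8)
    m=cv2.morphologyEx(m,cv2.MORPH_CLOSE,np.ones((5,5)))
    cs,_=cv2.findContours(m,cv2.RETR_EXTERNAL,cv2.CHAIN_APPROX_NONE); k=max(cs,key=cv2.contourArea)
    return cv2.minAreaRect(k), [u-r,v-r], cv2.boxPoints(cv2.minAreaRect(k))+[u-r,v-r], cv2.contourArea(k)
for nm,pt,ps in(('L',(227,209),(273,162)),('R',(478,217),(422,347))):
    R,o,b,a=blob(t,*pt); 
    P=np.array([onz(t,x,y,.018)[:2] for x,y in b]); print(nm,'box',b.round(1).tolist(),a,'ctr',P.mean(0),'edges',[(np.linalg.norm(P[(i+1)%4]-P[i]).round(4),np.degrees(np.arctan2(*(P[(i+1)%4]-P[i])[::-1])).round(1)) for i in range(4)])
    cu,cv_=b.mean(0); print(' topdepth',dep(t,cu,cv_))
    R,o,b2,a=blob(s,*ps,30); m=b2.mean(0); print(' side',m,a,dep(s,*m),onz(s,*m,.018))
    print(' shelf', dep(t,cu+18,cv_)[2])
for u,v in((345,206),(316,211),(300,215),(335,208)): print((u,v),dep(t,u,v))
y=cv2.resize(t['color'][165:250,285:405,::-1],None,fx=6.5,fy=6.5,interpolation=cv2.INTER_CUBIC); cv2.imwrite('pics/jigtop.png',y)
y=cv2.resize(s['color'][185:275,280:395,::-1],None,fx=6.5,fy=6.5,interpolation=cv2.INTER_CUBIC); cv2.imwrite('pics/jigside.png',y)
a=cv2.resize(t['color'][185:235,200:255,::-1],None,fx=7,fy=7); b=cv2.resize(t['color'][192:242,450:505,::-1],None,fx=7,fy=7)
cv2.imwrite('pics/w.png',np.hstack([a,b]))
E
```

```text
L box [[227.0, 200.0], [227.9, 197.3], [233.9, 199.3], [233.0, 202.0]] 1.0 ctr [0.51676164 0.37010438] edges [(np.float64(0.0086), np.float64(-18.1)), (np.float64(0.0194), np.float64(-108.5)), (np.float64(0.0086), np.float64(161.8)), (np.float64(0.0194), np.float64(71.5))]
 topdepth [0.51652169 0.36946806 0.02126745]
 side [272.25000381 160.75000143] 103.0 [0.48812617 0.38419075 0.01532417] [0.48687196 0.38158794 0.018     ]
 shelf 0.000152346028372774Traceback (most recent call last):
  File "<stdin>", line 11, in <module>
  File "<stdin>", line 8, in blob
ValueError: max() iterable argument is empty
```

```bash
cat >> h.py <<'E'
def cloud(c):
    h,w=c['depth'].shape; v,u=np.mgrid[0:h,0:w]
    p=cv2.undistortPoints(np.stack([u,v],-1).reshape(-1,1,2).astype(float),np.array(c['mtx']),np.array([float(c['k1']),0,0,0]))[:,0]
    r=np.c_[p[:,0],-p[:,1],-np.ones(len(p))]@np.array(c['rotation']).T
    return (np.array(c['eye'])+r*c['depth'].reshape(-1,1)).reshape(h,w,3)
def rect(c,C,u,v,zl,zh,r=22,zp=None):
    m=((C[...,2]>zl)&(C[...,2]<zh)).astype(np.uint8); k=np.zeros_like(m); k[v-r:v+r,u-r:u+r]=m[v-r:v+r,u-r:u+r]
    n,l,st,_=cv2.connectedComponentsWithStats(k,connectivity=4); i=1+np.argmax(st[1:,4]); k=l==i
    P=C[k]; zp=np.median(P[:,2]) if zp is None else zp
    vs,us=np.where(k); Q=np.array([onz(c,x,y,zp)[:2] for x,y in zip(us,vs)])
    R=cv2.minAreaRect((Q*1000).astype(np.float32)); return R,np.median(P[:,2]),k.sum(),Q.mean(0)
E
python3 - <<'E'
from h import *
t=load('top'); s=load('side')
Ct=cloud(t);Cs=cloud(s)
for nm,p,q in(('L',(227,209),(273,162)),('R',(478,217),(422,347))):
    print(nm,'top',rect(t,Ct,*p,.011,.03)); print('   side',rect(s,Cs,*q,.011,.03))
print('base top z',np.median(Ct[205:220,305:330,2]))
for a in (40,): 
  print('high pts top', [Ct[Ct[...,2]>1e9].shape])
y=cv2.resize(t['color'][165:250,285:405,::-1],None,fx=6.5,fy=6.5,interpolation=cv2.INTER_CUBIC); cv2.imwrite('pics/jigtop.png',y)
y=cv2.resize(s['color'][185:275,280:395,::-1],None,fx=6.5,fy=6.5,interpolation=cv2.INTER_CUBIC); cv2.imwrite('pics/jigside.png',y)
a=cv2.resize(t['color'][185:235,200:255,::-1],None,fx=7,fy=7); b=cv2.resize(t['color'][192:242,450:505,::-1],None,fx=7,fy=7)
cv2.imwrite('pics/w.png',np.hstack([a,b]))
E
```

```text
L top (((488.8021545410156, 383.2174377441406), (56.35904312133789, 58.28703689575195), 9.124540328979492), np.float64(0.018151289805802273), np.int64(346), array([0.48898363, 0.38364077]))
   side (((485.0664978027344, 378.0906677246094), (57.99674987792969, 59.448211669921875), 9.218733787536621), np.float64(0.015438176103193646), np.int64(205), array([0.48496236, 0.37877786]))
R top (((459.2138977050781, -377.33660888671875), (57.943336486816406, 56.84825134277344), 78.61710357666016), np.float64(0.017379993110919645), np.int64(340), array([ 0.45936975, -0.37785306]))
   side (((455.8108825683594, -381.4875183105469), (57.62422180175781, 57.885738372802734), 78.61746978759766), np.float64(0.01684764247535997), np.int64(534), array([ 0.45635515, -0.38225362]))
base top z 0.010295055983560175
high pts top [(0, 3)]
```

View pics/jigtop.png

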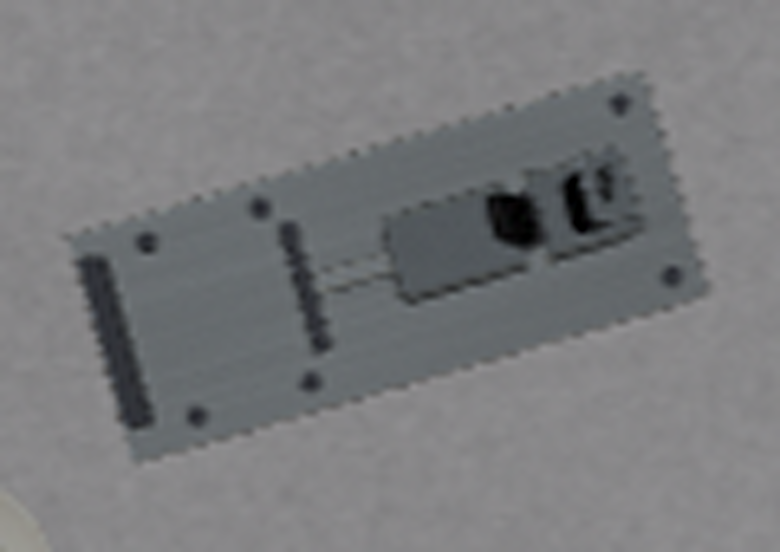

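View pics/jigside.png

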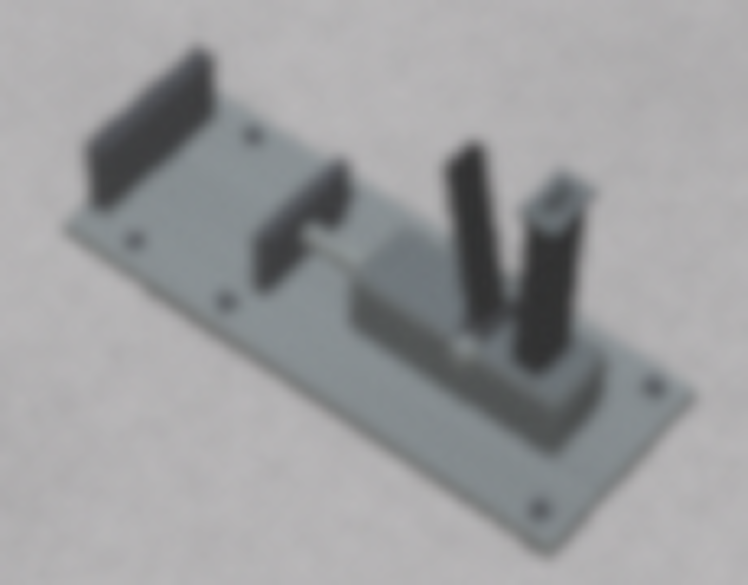

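View pics/w.png

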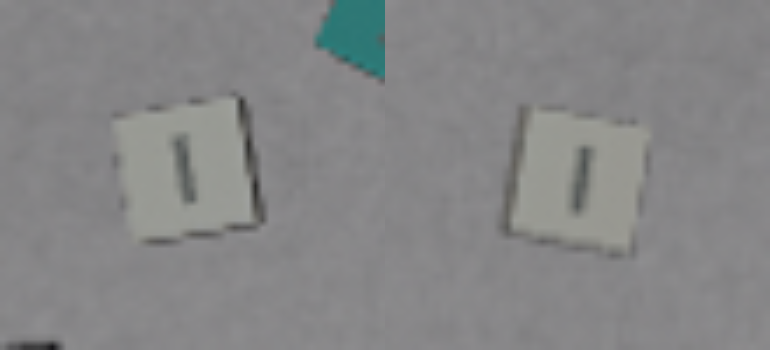

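Close crop: both candidates are white squares with a grey bar mark. In the jig crop the stop is at the left (x≈115), the pusher at x≈305, the trigger at x≈515 and the grip at x≈590. Next I measure the jig in both views.

```bash
python3 - <<'E'
from h import *
np.set_printoptions(precision=4,suppress=True)
print(bot.tip_reach)
for n,(u,v) in(('top',(345,206)),('side',(337,230))):
    c=load(n);C=cloud(c)
    print(n,'plate',rect(c,C,u,v,.005,.014,60,.010))
    R,_,_,_=rect(c,C,u,v,.005,.014,60,.010)
    box=cv2.boxPoints(R)/1000; print(box)
    # points by height in the jig region: express in jig axes
    ctr=np.array(R[0])/1000; a=max([(np.linalg.norm(box[(i+1)%4]-box[i]),i) for i in range(4)])[1]
    d=box[(a+1)%4]-box[a]; d/=np.linalg.norm(d); d*=np.sign(d[1]); ex=np.array([d[1],-d[0]])
    print('ctr',ctr,'yaxis ang',np.degrees(np.arctan2(d[1],d[0])))
    P=C.reshape(-1,3); D=P[:,:2]-ctr; X=D@ex; Y=D@d
    for nm,lo,hi,zl,zh in(('stop',100,160,.045,.07),('pusher',10,60,.04,.07),('trig',-80,-20,.125,.155),('grip',-130,-80,.125,.165)):
        k=(abs(X)<.06)&(Y*1000>lo)&(Y*1000<hi)&(P[:,2]>zl)&(P[:,2]<zh)
        if k.sum(): print(nm,k.sum(),'X',np.percentile(X[k],[2,50,98]),'Y',np.percentile(Y[k],[2,50,98]),'Z',np.percentile(P[k,2],[50,98]))
E
```

```text
0.1734
top plate (((497.2060546875, 27.103851318359375), (114.84947204589844, 282.36358642578125), 15.591635704040527), np.float64(0.0098475844214585), np.int64(2019), array([0.4952, 0.0338]))
[[ 0.4039  0.1477]
 [ 0.4798 -0.1243]
 [ 0.5905 -0.0934]
 [ 0.5146  0.1785]]
ctr [0.4972 0.0271] yaxis ang 105.59162
stop 115 X [-0.039  -0.001   0.0374] Y [0.1226 0.1283 0.1343] Z [0.0547 0.0623]
pusher 59 X [-0.0282  0.001   0.0288] Y [0.0348 0.0388 0.0425] Z [0.0527 0.0586]
trig 32 X [-0.0083  0.0013  0.0098] Y [-0.0553 -0.0477 -0.042 ] Z [0.1427 0.1491]
grip 85 X [-0.0129  0.0005  0.0152] Y [-0.1032 -0.0931 -0.0834] Z [0.151  0.1572]
side plate (((492.9479675292969, 21.391677856445312), (112.9566650390625, 279.17449951171875), 16.586055755615234), np.float64(0.008386672941982587), np.int64(1579), array([0.481 , 0.0131]))
[[ 0.399   0.139 ]
 [ 0.4787 -0.1285]
 [ 0.5869 -0.0963]
 [ 0.5072  0.1713]]
ctr [0.4929 0.0214] yaxis ang 106.586044
stop 111 X [-0.0363  0.0007  0.0408] Y [0.1251 0.1299 0.138 ] Z [0.0516 0.0572]
pusher 75 X [-0.0261  0.0023  0.033 ] Y [0.0367 0.0402 0.0455] Z [0.0487 0.0537]
trig 53 X [-0.0097  0.0002  0.0129] Y [-0.0798 -0.0471 -0.0397] Z [0.1384 0.1476]
grip 115 X [-0.0137 -0.0025  0.0158] Y [-0.1003 -0.0925 -0.0809] Z [0.1474 0.1525]
```

Call:
{"api": "drive_tool", "payload": {
  "claw": [85,85,85,85,85,85,85,85],
  "slide": [
    [0.556,-0.522,0],
    [0.556,-0.522,0],
    [0.556,-0.522,0],
    [0.556,-0.522,0],
    [0.556,-0.522,0],
    [0.556,-0.522,0],
    [0.556,-0.522,0],
    [0.556,-0.522,0]
  ],
  "yaw": [-0.349,-0.349,-0.349,-0.349,-0.349,-0.349,-0.349,-0.349],
  "newtons": 30
}}

```text
time: 0.87
tool_pos: [0.453, 0.412, 0.4046]
tcp_rot: [-1.927, -2.481, -0.0]
wrist_force: [1.5, 0.4, 0.3]
width: 0.997
grip_force: 0.0
```

Call:
{"api": "drive_tool", "payload": {
  "claw": [85,85,85,85,85,85,85],
  "slide": [
    [0.069,-0.065,0],
    [0.069,-0.065,0],
    [0.069,-0.065,-0.35],
    [0.069,-0.065,-0.35],
    [0.069,-0.065,-0.35],
    [0.069,-0.065,-0.35],
    [0.069,-0.065,-0.35]
  ],
  "yaw": [-0.031,-0.031,-0.031,-0.031,-0.031,-0.031,-0.031]
}}

```text
time: 1.45
tool_pos: [0.4829, 0.3788, 0.2215]
tcp_rot: [-2.036, -2.388, 0.021]
wrist_force: [-1.0, -0.5, -0.8]
width: 0.996
grip_force: 0.0
```

```bash
python3 - <<'E'
from h import *
s=cap('side'); st=bot.read_state(); print(st['tool_pos'],st['tcp_rot'])
p=st['tool_pos']; im=s['color'][:,:,::-1].copy()
a=np.radians(9.1); y=np.array([np.cos(a),np.sin(a),0])
im=cv2.resize(im[90:210,200:340],None,fx=5.5,fy=5.5,interpolation=cv2.INTER_CUBIC)
for k in(-57,57): # outer backs of the fingers, 15 mm above the tips
    u=(proj(s,p+y*k/1000-[0,0,.15])-[200,90])*5.5; cv2.circle(im,tuple(u.astype(int)),4,(0,0,255),1); print(u)
cv2.imwrite('pics/g1.png',im)
E
```

```text
[0.4834335  0.37920862 0.22282111] [-2.0357486  -2.38850329  0.01966626]
[310.42069004 370.93570706]
[460.90856969 282.25510913]
```

View pics/g1.png

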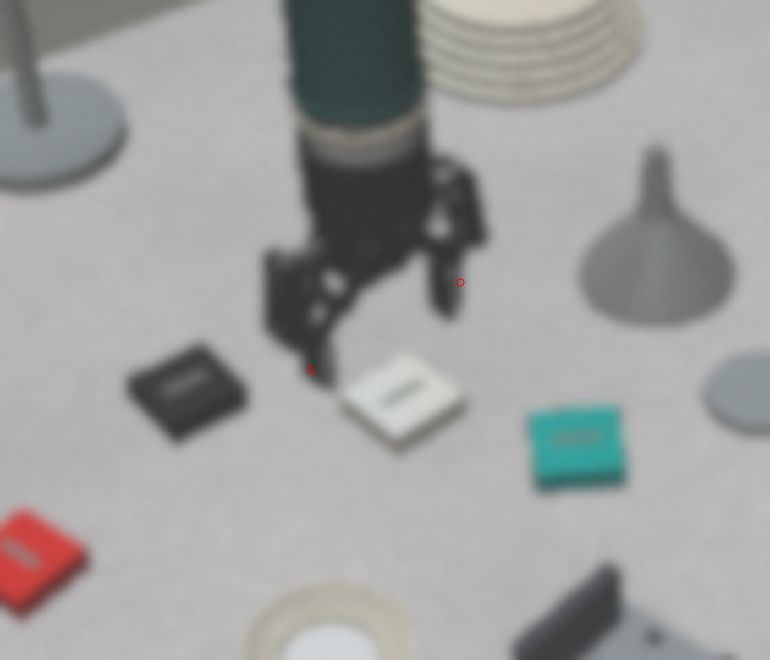

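Picture: open fingers straddle above the white weight at crop (405,400), with tips at (325,388) and (448,318); the red predicted points agree. I descend with a small correction towards the top-view estimate.

Call:
{"api": "drive_tool", "payload": {
  "claw": [85,85,85,85,52,52,52,52],
  "slide": [
    [0.003,0.004,-0.04],
    [0.003,0.004,-0.08],
    [0.003,0.004,-0.112],
    [0.003,0.004,-0.112],
    [0.003,0.004,-0.112],
    [0.003,0.004,-0.112],
    [0.003,0.004,-0.112],
    [0.003,0.004,-0.112]
  ],
  "yaw": [0,0,0,0,0,0,0,0]
}}

```text
time: 2.17
tool_pos: [0.4893, 0.3842, 0.1766]
tcp_rot: [2.038, 2.39, 0.008]
wrist_force: [-0.1, 0.0, 5.6]
width: 0.647
grip_force: 33.2
```

Call:
{"api": "drive_tool", "payload": {
  "claw": [52,52,52,52],
  "slide": [
    [0,0,0.02],
    [0,0,0.1],
    [0,0,0.2],
    [0,0,0.2]
  ],
  "yaw": [0,0,0,0]
}}

```text
time: 2.5
tool_pos: [0.4902, 0.3847, 0.282]
tcp_rot: [2.037, 2.388, 0.017]
wrist_force: [1.4, 0.8, -0.2]
width: 0.643
grip_force: 33.3
```

```bash
python3 - <<'E'
from h import *
s=cap('side'); st=bot.read_state(); print(st['tool_pos'],st['tcp_rot'],st['width'],st['wrist_force'])
C=cloud(s); p=st['tool_pos']; a=np.radians(9.1); e=np.array([np.cos(a),np.sin(a)]); f=np.array([-e[1],e[0]])
# white bright pixels near the held weight
w=s['color'].astype(int); m=(w.min(2)>150)
D=C[...,:2]-p[:2]; k=m&(abs(D@e)<.05)&(abs(D@f)<.05)&(C[...,2]>.05)&(C[...,2]<p[2]-.1)
v,u=np.where(k); print(k.sum(), u.min(),u.max(),v.min(),v.max())
print('z',np.percentile(C[k][:,2],[1,50,99]),'e',np.percentile((D@e)[k],[1,99]),'f',np.percentile((D@f)[k],[1,99]))
E
```

```text
[0.49031101 0.38481354 0.28178378] [2.03643567 2.38817356 0.01907625] 0.642666284255364 [ 0.19575481  0.31876969 -0.55076642]
174 264 281 130 148
z [0.10625918 0.12096619 0.12448827] e [-0.03054824  0.02620357] f [-0.03010297  0.02509853]
```

Call:
{"api": "drive_tool", "payload": {
  "claw": [52,52,52,52,52,52,52,52],
  "slide": [
    [-0.033,-0.558,0],
    [-0.033,-0.558,0],
    [-0.033,-0.558,0],
    [-0.033,-0.558,0],
    [-0.033,-0.558,0],
    [-0.033,-0.558,0],
    [-0.033,-0.558,0],
    [-0.033,-0.558,-0.05]
  ],
  "yaw": [0.038,0.038,0.038,0.038,0.038,0.038,0.038,0.038]
}}

```text
time: 3.22
tool_pos: [0.4727, 0.1002, 0.2519]
tcp_rot: [1.893, 2.499, 0.005]
wrist_force: [2.5, 1.4, -1.4]
width: 0.645
grip_force: 33.2
```

Call:
{"api": "drive_tool", "payload": {
  "claw": [52,52,52,52],
  "slide": [
    [0,0,0],
    [0,0,0],
    [0,0,0],
    [0,0,0]
  ],
  "yaw": [0,0,0,0]
}}

```text
time: 3.55
tool_pos: [0.4718, 0.105, 0.2493]
tcp_rot: [1.89, 2.509, 0.001]
wrist_force: [0.3, 0.3, -1.6]
width: 0.65
grip_force: 33.2
```

```bash
python3 - <<'E'
from h import *
t=cap('top');s=cap('side'); st=bot.read_state(); R=cv2.Rodrigues(st['tcp_rot'])[0]
print(st['tool_pos'],'yaw',np.degrees(np.arctan2(R[1,1],R[0,1])),'z',R[:,2],st['wrist_force'],st['joint_vel'].round(3))
im=cv2.resize(s['color'][150:260,270:390,::-1],None,fx=5,fy=5,interpolation=cv2.INTER_CUBIC)
a=np.radians(105.9); f=np.array([np.cos(a),np.sin(a)])
cv2.imwrite('pics/p1.png',im)
E
```

```text
[0.47198365 0.10512278 0.24947348] yaw 16.019884272135204 z [ 1.29186779e-03  2.95962271e-04 -9.99999122e-01] [-0.18644115 -0.54564668 -1.62359725] [-0.001 -0.002  0.002 -0.    -0.001 -0.   ]
```

View pics/p1.png

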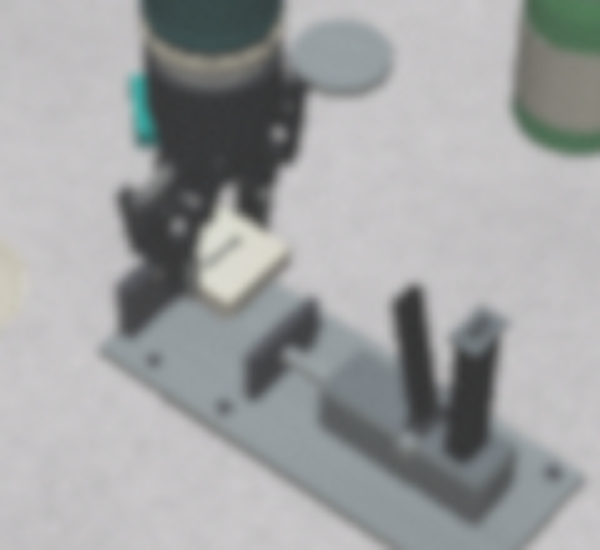

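The weight is held level above the slot (crop 240,260), between the stop (150,295) and the pusher (280,350). Lowering.

Call:
{"api": "drive_tool", "payload": {
  "claw": [52,52,52,52,52,52,52,52],
  "slide": [
    [0.002,0,-0.03],
    [0.002,0,-0.06],
    [0.002,0,-0.09],
    [0.002,0,-0.11],
    [0.002,0,-0.118],
    [0.002,0,-0.12],
    [0.002,0,-0.122],
    [0.002,0,-0.122]
  ],
  "yaw": [0,0,0,0,0,0,0,0]
}}

```text
time: 4.32
tool_pos: [0.473, 0.1044, 0.1883]
tcp_rot: [1.891, 2.507, 0.001]
wrist_force: [-0.3, -0.1, -1.2]
width: 0.647
grip_force: 33.2
```

Call:
{"api": "drive_tool", "payload": {
  "claw": [52,52,52],
  "slide": [
    [0,0,-0.002],
    [0,0,-0.004],
    [0,0,-0.004]
  ],
  "yaw": [0,0,0]
}}

```text
time: 4.57
tool_pos: [0.4731, 0.1043, 0.1867]
tcp_rot: [1.892, 2.507, 0.002]
wrist_force: [-1.1, -0.4, 2.9]
width: 0.649
grip_force: 33.7
```

Contact felt at TCP z=0.1867. Releasing and rising.

Call:
{"api": "drive_tool", "payload": {
  "claw": [60,66,72,85,85,85,85,85],
  "slide": [
    [0,0,0],
    [0,0,0],
    [0,0,0],
    [0,0,0],
    [0,0,0.03],
    [0,0,0.1],
    [0,0,0.18],
    [0,0,0.24]
  ],
  "yaw": [0,0,0,0,0,0,0,0]
}}

```text
time: 5.23
tool_pos: [0.4727, 0.1042, 0.3079]
tcp_rot: [1.892, 2.507, 0.001]
wrist_force: [0.5, 0.2, 0.4]
width: 0.996
grip_force: 0.0
```

Call:
{"api": "drive_tool", "payload": {
  "claw": [85,85,85,85,85,85,85,85],
  "slide": [
    [0,0,0.08],
    [0,0,0.16],
    [-0.029,-0.964,0.18],
    [-0.029,-0.964,0.18],
    [-0.029,-0.964,0.18],
    [-0.029,-0.964,0.18],
    [-0.029,-0.964,0.18],
    [-0.029,-0.964,0.18]
  ],
  "yaw": [0,0,-0.152,-0.152,-0.152,-0.152,-0.152,-0.152]
}}

```text
time: 5.9
tool_pos: [0.4643, -0.1474, 0.3911]
tcp_rot: [2.431, 1.989, 0.001]
wrist_force: [1.0, 0.5, -0.2]
width: 0.994
grip_force: 0.0
```

Call:
{"api": "drive_tool", "payload": {
  "claw": [85,85,85,85],
  "slide": [
    [0,-0.2,0],
    [0,-0.25,0],
    [0,-0.25,0],
    [0,-0.25,0]
  ],
  "yaw": [0,0,0,0]
}}

```text
time: 6.23
tool_pos: [0.4645, -0.2768, 0.391]
tcp_rot: [2.434, 1.98, -0.003]
wrist_force: [1.0, -0.7, 0.3]
width: 0.997
grip_force: 0.0
```

```bash
python3 - <<'E'
from h import *
np.set_printoptions(precision=4,suppress=True)
st=bot.read_state(); R=cv2.Rodrigues(st['tcp_rot'])[0]
print(st['tool_pos'],'yaw',np.degrees(np.arctan2(R[1,1],R[0,1])),st['joint_vel'].round(3))
t=cap('top');s=cap('side')
for n,c in(('top',t),('side',s)):
    C=cloud(c); m=(c['color'].astype(int).min(2)>(140 if n=='top' else 150))
    d0=np.array([.473,.1043])
    D=C[...,:2]-d0; k=(np.hypot(D[...,0],D[...,1])<.055)&(C[...,2]>.0235)&(C[...,2]<.034)
    col=c['color'].astype(int); k&=(col[...,0]>col[...,2]-2)&(col.min(2)>110)
    v,u=np.where(k); Q=np.array([onz(c,x,y,.028)[:2] for x,y in zip(u,v)])
    print(n,k.sum(),cv2.minAreaRect((Q*1000).astype(np.float32)),Q.mean(0),'z',np.median(C[k][:,2]))
y=cv2.resize(t['color'][165:250,285:405,::-1],None,fx=6.5,fy=6.5,interpolation=cv2.INTER_CUBIC); cv2.imwrite('pics/placed.png',y)
E
```

```text
[ 0.4645 -0.2768  0.391 ] yaw -11.736084602258623 [ 0.075 -0.036  0.05   0.071  0.051  0.085]
top 279 ((472.9019470214844, 102.59391784667969), (54.72034454345703, 54.659244537353516), 18.15804100036621) [0.474  0.1026] z 0.028303554240210804
side 223 ((468.06195068359375, 98.26771545410156), (58.23402786254883, 53.9421501159668), 19.37481117248535) [0.4671 0.0998] z 0.02585083378594577
```

View pics/placed.png

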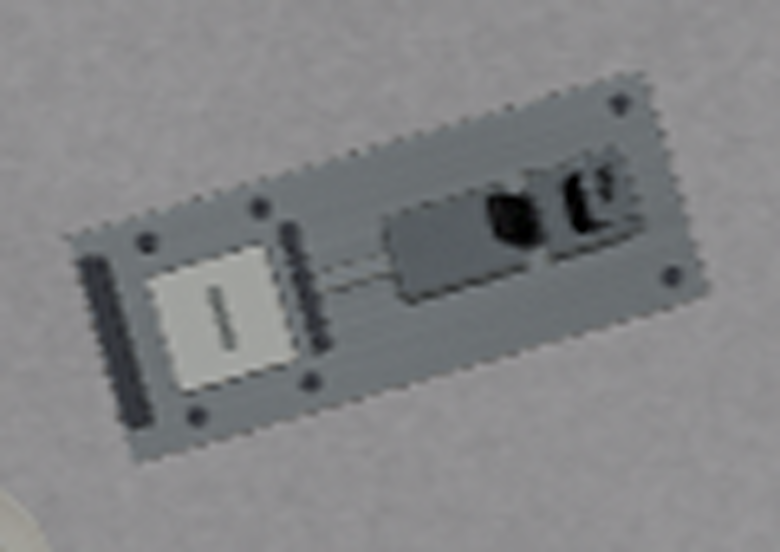

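The first weight lies flat in the slot (crop 225,318), about square, and clear of both stop and pusher. Now the second weight.

Call:
{"api": "drive_tool", "payload": {
  "claw": [85,85,85,85,85,85,85,85],
  "slide": [
    [-0.01,-0.198,0],
    [-0.01,-0.198,0],
    [-0.01,-0.198,-0.08],
    [-0.01,-0.198,-0.16],
    [-0.01,-0.198,-0.24],
    [-0.01,-0.198,-0.3],
    [-0.01,-0.198,-0.322],
    [-0.01,-0.198,-0.322]
  ],
  "yaw": [0,0,0,0,0,0,0,0]
}}

```text
time: 7.0
tool_pos: [0.4589, -0.3669, 0.226]
tcp_rot: [-2.424, -1.986, 0.002]
wrist_force: [-0.5, 0.6, -0.1]
width: 0.999
grip_force: 0.0
```

Call:
{"api": "drive_tool", "payload": {
  "claw": [85,85],
  "slide": [
    [0,0,0],
    [0,0,0]
  ],
  "yaw": [0,0]
}}

```text
time: 7.17
tool_pos: [0.4615, -0.3699, 0.2326]
tcp_rot: [2.427, 1.988, 0.001]
wrist_force: [0.5, -0.3, 0.9]
width: 0.995
grip_force: 0.0
```

```bash
python3 - <<'E'
from h import *
st=bot.read_state(); R=cv2.Rodrigues(st['tcp_rot'])[0]
print(st['tool_pos'],'yaw',np.degrees(np.arctan2(R[1,1],R[0,1])),st['joint_vel'].round(3))
E
```

```text
[ 0.46146395 -0.36992753  0.23258522] yaw -11.373494997903267 [-0.007 -0.013 -0.013 -0.004 -0.004  0.   ]
```

Call:
{"api": "drive_tool", "payload": {
  "claw": [85,85,85,85,52,52,52,52],
  "slide": [
    [-0.004,-0.012,-0.04],
    [-0.004,-0.012,-0.08],
    [-0.004,-0.012,-0.112],
    [-0.004,-0.012,-0.112],
    [-0.004,-0.012,-0.112],
    [-0.004,-0.012,-0.112],
    [-0.004,-0.012,-0.112],
    [-0.004,-0.012,-0.112]
  ],
  "yaw": [0,0,0,0,0,0,0,0]
}}

```text
time: 7.83
tool_pos: [0.4593, -0.3767, 0.1768]
tcp_rot: [2.428, 1.986, 0.001]
wrist_force: [0.0, 0.7, 6.8]
width: 0.646
grip_force: 33.1
```

Call:
{"api": "drive_tool", "payload": {
  "claw": [52,52],
  "slide": [
    [0,0,0],
    [0,0,0]
  ],
  "yaw": [0,0]
}}

```text
time: 8.0
tool_pos: [0.4594, -0.3767, 0.1768]
tcp_rot: [2.428, 1.986, 0.001]
wrist_force: [-0.2, 0.5, 6.5]
width: 0.644
grip_force: 33.1
```

Call:
{"api": "drive_tool", "payload": {
  "claw": [52,52,52,52,52,52,52,52],
  "slide": [
    [0,0,0.02],
    [0,0,0.1],
    [0,0,0.18],
    [0,0,0.26],
    [0,0,0.34],
    [0,0,0.42],
    [0,0.08,0.466],
    [0.027,0.962,0.466]
  ],
  "yaw": [0,0,0,0,0,0,0.152,0.152]
}}

```text
time: 8.67
tool_pos: [0.4604, -0.2999, 0.4136]
tcp_rot: [2.153, 2.269, 0.002]
wrist_force: [0.9, 0.6, -2.5]
width: 0.649
grip_force: 33.0
```

Call:
{"api": "drive_tool", "payload": {
  "claw": [52,52,52,52,52,52,52,52],
  "slide": [
    [0.027,0.8,0],
    [0.027,0.8,0],
    [0.027,0.8,0],
    [0.027,0.8,0],
    [0.027,0.8,0],
    [0.027,0.8,0],
    [0.027,0.8,0],
    [0.027,0.8,0]
  ],
  "yaw": [0.072,0.072,0.072,0.072,0.072,0.072,0.072,0.072]
}}

```text
time: 9.33
tool_pos: [0.4695, 0.0372, 0.4059]
tcp_rot: [1.894, 2.505, 0.001]
wrist_force: [1.5, 0.0, -1.6]
width: 0.648
grip_force: 33.0
```

Call:
{"api": "drive_tool", "payload": {
  "claw": [52,52,52,52],
  "slide": [
    [0,0,0],
    [0,0,0],
    [0,0,0],
    [0,0,0]
  ],
  "yaw": [0,0,0,0]
}}

```text
time: 9.67
tool_pos: [0.4703, 0.0344, 0.4051]
tcp_rot: [1.895, 2.505, -0.0]
wrist_force: [0.7, -0.5, -1.6]
width: 0.646
grip_force: 33.0
```

```bash
python3 - <<'E'
from h import *
st=bot.read_state(); R=cv2.Rodrigues(st['tcp_rot'])[0]
print(st['tool_pos'],'yaw',np.degrees(np.arctan2(R[1,1],R[0,1])),st['joint_vel'].round(3))
E
```

```text
[0.47033554 0.03438034 0.4051402 ] yaw 15.79783258476478 [-0.018  0.007 -0.001  0.002 -0.005  0.003]
```

Call:
{"api": "drive_tool", "payload": {
  "claw": [52,52,52,52,52,52,52,52],
  "slide": [
    [0.006,0.14,0],
    [0.006,0.14,0],
    [0.006,0.14,-0.08],
    [0.006,0.14,-0.16],
    [0.006,0.14,-0.24],
    [0.006,0.14,-0.32],
    [0.006,0.14,-0.36],
    [0.006,0.14,-0.36]
  ],
  "yaw": [0.001,0.001,0.001,0.001,0.001,0.001,0.001,0.001]
}}

```text
time: 10.33
tool_pos: [0.4704, 0.1029, 0.2193]
tcp_rot: [-1.889, -2.5, 0.014]
wrist_force: [-0.3, -0.1, -1.8]
width: 0.644
grip_force: 32.9
```

Call:
{"api": "drive_tool", "payload": {
  "claw": [52,52,52,52],
  "slide": [
    [0,0,0],
    [0,0,0],
    [0,0,0],
    [0,0,0]
  ],
  "yaw": [0,0,0,0]
}}

```text
time: 10.67
tool_pos: [0.475, 0.1051, 0.2274]
tcp_rot: [1.889, 2.506, 0.005]
wrist_force: [0.8, 0.4, -0.6]
width: 0.645
grip_force: 33.0
```

```bash
python3 - <<'E'
from h import *
st=bot.read_state(); R=cv2.Rodrigues(st['tcp_rot'])[0]
print(st['tool_pos'],'yaw',np.degrees(np.arctan2(R[1,1],R[0,1])),st['joint_vel'].round(3))
s=cap('side'); im=cv2.resize(s['color'][180:250,275:355,::-1],None,fx=8,fy=8,interpolation=cv2.INTER_CUBIC); cv2.imwrite('pics/p2.png',im)
E
```

```text
[0.47504497 0.10513288 0.22735032] yaw 15.994144872207979 [ 0.007  0.002  0.009  0.    -0.003  0.001]
```

View pics/p2.png

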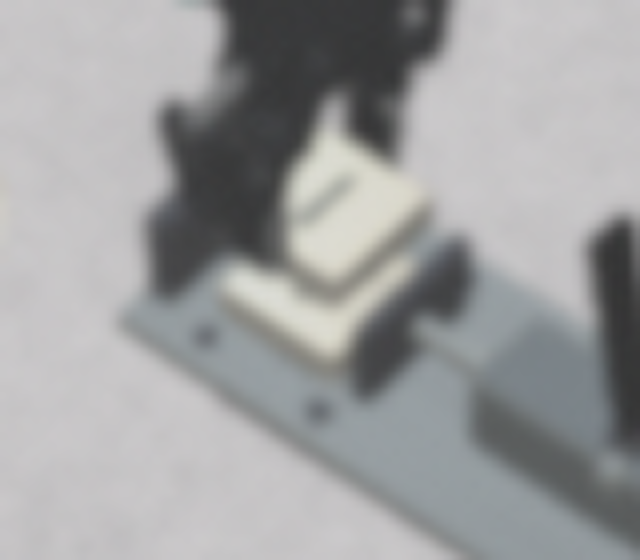

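The upper weight (crop 355,205) hangs just above the lower one (310,300), edges parallel. Lowering slowly.

Call:
{"api": "drive_tool", "payload": {
  "claw": [52,52,52,52,52,52,52,52],
  "slide": [
    [-0.004,-0.002,-0.01],
    [-0.004,-0.002,-0.02],
    [-0.004,-0.002,-0.03],
    [-0.004,-0.002,-0.036],
    [-0.004,-0.002,-0.038],
    [-0.004,-0.002,-0.04],
    [-0.004,-0.002,-0.04],
    [-0.004,-0.002,-0.04]
  ],
  "yaw": [0,0,0,0,0,0,0,0]
}}

```text
time: 11.38
tool_pos: [0.4715, 0.1043, 0.2049]
tcp_rot: [-1.89, -2.51, 0.0]
wrist_force: [-1.0, -0.5, 0.9]
width: 0.643
grip_force: 33.2
```

Call:
{"api": "drive_tool", "payload": {
  "claw": [52,52,52],
  "slide": [
    [0,0,-0.002],
    [0,0,-0.003],
    [0,0,-0.003]
  ],
  "yaw": [0,0,0]
}}

```text
time: 11.63
tool_pos: [0.4717, 0.1044, 0.2048]
tcp_rot: [-1.89, -2.509, 0.001]
wrist_force: [-6.4, -1.5, 13.5]
width: 0.644
grip_force: 34.6
```

Call:
{"api": "drive_tool", "payload": {
  "claw": [52,52,52,52,52],
  "slide": [
    [0,0,0.006],
    [0.003,0,0.008],
    [0.003,0,0.008],
    [0.003,0,0.008],
    [0.003,0,0.008]
  ],
  "yaw": [0,0,0,0,0]
}}

```text
time: 12.05
tool_pos: [0.4729, 0.1042, 0.207]
tcp_rot: [-1.89, -2.509, 0.001]
wrist_force: [-0.8, 0.5, -1.5]
width: 0.642
grip_force: 33.0
```

Call:
{"api": "drive_tool", "payload": {
  "claw": [52,52,52,52],
  "slide": [
    [0,0,-0.002],
    [0,0,-0.004],
    [0,0,-0.004],
    [0,0,-0.004]
  ],
  "yaw": [0,0,0,0]
}}

```text
time: 12.38
tool_pos: [0.4729, 0.1042, 0.2051]
tcp_rot: [-1.89, -2.509, 0.0]
wrist_force: [-0.6, -0.7, -2.2]
width: 0.646
grip_force: 33.0
```

Call:
{"api": "drive_tool", "payload": {
  "claw": [52,52,52],
  "slide": [
    [0,0,-0.001],
    [0,0,-0.001],
    [0,0,-0.001]
  ],
  "yaw": [0,0,0]
}}

```text
time: 12.63
tool_pos: [0.473, 0.1043, 0.2049]
tcp_rot: [-1.89, -2.509, 0.0]
wrist_force: [0.6, -0.4, -0.2]
width: 0.647
grip_force: 33.1
```

Call:
{"api": "drive_tool", "payload": {
  "claw": [52,60,66,74,85,85,85,85],
  "slide": [
    [0,0,-0.001],
    [0,0,-0.001],
    [0,0,-0.001],
    [0,0,0],
    [0,0,0.03],
    [0,0,0.1],
    [0,0,0.18],
    [0,0,0.26]
  ],
  "yaw": [0,0,0,0,0,0,0,0]
}}

```text
time: 13.3
tool_pos: [0.4723, 0.1041, 0.3353]
tcp_rot: [-1.889, -2.508, 0.003]
wrist_force: [1.8, 0.4, -0.1]
width: 0.996
grip_force: 0.0
```

Call:
{"api": "drive_tool", "payload": {
  "claw": [85,85,85,85,85,85,85,85],
  "slide": [
    [0,0,0.08],
    [0,0,0.13],
    [0.09,-0.289,0.13],
    [0.09,-0.289,0.13],
    [0.09,-0.289,0.13],
    [0.09,-0.289,0.13],
    [0.09,-0.289,0.13],
    [0.09,-0.289,0.13]
  ],
  "yaw": [-0.5,-0.5,-0.5,-0.5,-0.5,-0.5,-0.5,-0.5]
}}

```text
time: 13.97
tool_pos: [0.5184, -0.0422, 0.3997]
tcp_rot: [2.868, 1.283, -0.0]
wrist_force: [-0.8, -0.6, -0.4]
width: 0.995
grip_force: 0.0
```

Call:
{"api": "drive_tool", "payload": {
  "claw": [85,85,85,85,85,85,85],
  "slide": [
    [0,0,0],
    [0,0,0],
    [0,0,0],
    [0,0,0],
    [0,0,0],
    [0,0,0],
    [0,0,0]
  ],
  "yaw": [-0.182,-0.182,-0.182,-0.182,-0.182,-0.182,-0.182]
}}

```text
time: 14.55
tool_pos: [0.518, -0.0403, 0.3997]
tcp_rot: [3.111, 0.44, -0.0]
wrist_force: [1.3, -0.3, -0.8]
width: 0.994
grip_force: 0.0
```

```bash
python3 - <<'E'
from h import *
np.set_printoptions(precision=4,suppress=True)
st=bot.read_state(); R=cv2.Rodrigues(st['tcp_rot'])[0]
print(st['tool_pos'],'yaw',np.degrees(np.arctan2(R[1,1],R[0,1])),st['joint_vel'].round(3))
t=cap('top');s=cap('side'); C=cloud(s)
a=np.radians(105.9); f=np.array([np.cos(a),np.sin(a)]); ex=np.array([f[1],-f[0]])
P=C.reshape(-1,3); D=P[:,:2]-[.4959,.0245]; X=D@ex;Y=D@f
for n,lo,hi in(('trig',-.08,-.03),('grip',-.115,-.08)):
    for zl in(.12,.135,.146):
        k=(abs(X)<.03)&(Y>lo)&(Y<hi)&(P[:,2]>zl-.006)&(P[:,2]<zl+.006)
        if k.sum()>3: print(n,zl,k.sum(),np.percentile(X[k],[3,97]),np.percentile(Y[k],[3,97]))
a=cv2.resize(t['color'][180:250,290:360,::-1],None,fx=5.5,fy=5.5,interpolation=cv2.INTER_CUBIC); b=cv2.resize(s['color'][185:255,285:355,::-1],None,fx=5.5,fy=5.5,interpolation=cv2.INTER_CUBIC)
cv2.imwrite('pics/stack.png',np.hstack([a,b]))
E
```

```text
[ 0.518  -0.0403  0.3997] yaw -73.89714744519102 [-0.    -0.    -0.001 -0.002  0.002 -0.008]
trig 0.12 27 [-0.0127  0.0068] [-0.0551 -0.044 ]
trig 0.135 29 [-0.0121  0.009 ] [-0.0523 -0.0444]
trig 0.146 18 [-0.0109  0.0086] [-0.0502 -0.0423]
grip 0.12 24 [-0.0145  0.0065] [-0.1016 -0.088 ]
grip 0.135 28 [-0.0142  0.0063] [-0.1013 -0.0855]
grip 0.146 80 [-0.015   0.0125] [-0.102 -0.083]
```

View pics/stack.png

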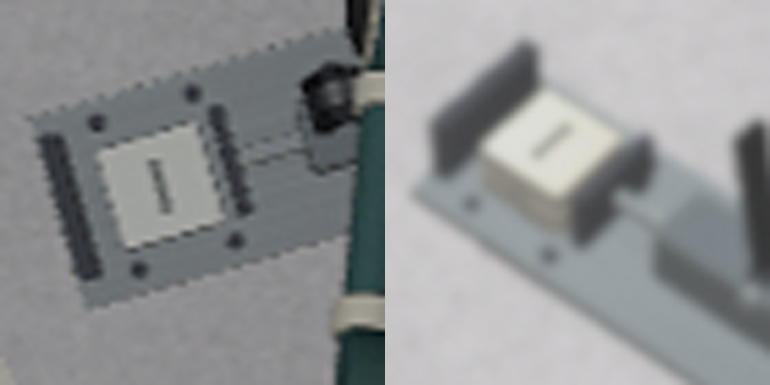

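Picture (10th, the last): the two weights are squarely stacked (left crop 165,185), clear of stop and pusher. Now I lower the open fingers around grip and trigger.

Call:
{"api": "drive_tool", "payload": {
  "claw": [85,85,85,85,85,85,85,85],
  "slide": [
    [-0.003,-0.003,0],
    [-0.003,-0.003,-0.06],
    [-0.003,-0.003,-0.12],
    [-0.003,-0.003,-0.18],
    [-0.003,-0.003,-0.21],
    [-0.003,-0.003,-0.226],
    [-0.003,-0.003,-0.226],
    [-0.003,-0.003,-0.226]
  ],
  "yaw": [0,0,0,0,0,0,0,0]
}}

```text
time: 15.32
tool_pos: [0.5168, -0.0418, 0.2873]
tcp_rot: [3.111, 0.437, 0.0]
wrist_force: [-0.4, -0.5, 0.2]
width: 0.999
grip_force: 0.0
```

Call:
{"api": "drive_tool", "payload": {
  "claw": [78,74,70,68,66,66],
  "slide": [
    [0,0,0],
    [0,0,0],
    [0,0,0],
    [0,0,0],
    [0,0,0],
    [0,0,0]
  ],
  "yaw": [0,0,0,0,0,0],
  "newtons": 20
}}

```text
time: 15.82
tool_pos: [0.5166, -0.0417, 0.2872]
tcp_rot: [3.111, 0.437, 0.001]
wrist_force: [0.6, 0.2, 0.5]
width: 0.77
grip_force: 0.0
```

Call:
{"api": "drive_tool", "payload": {
  "claw": [64,62,60,58,56,56],
  "slide": [
    [0,0,0],
    [0,0,0],
    [0,0,0],
    [0,0,0],
    [0.001,-0.002,0],
    [0.001,-0.002,0]
  ],
  "yaw": [0,0,0,0,0,0]
}}

```text
time: 16.32
tool_pos: [0.5178, -0.0454, 0.2891]
tcp_rot: [3.104, 0.437, 0.003]
wrist_force: [-2.6, -13.6, 10.1]
width: 0.658
grip_force: 9.3
```

Call:
{"api": "drive_tool", "payload": {
  "claw": [56,56,56,56],
  "slide": [
    [0.001,-0.004,0.002],
    [0.002,-0.008,0.004],
    [0.002,-0.008,0.004],
    [0.002,-0.008,0.004]
  ],
  "yaw": [0,0,0,0]
}}

```text
time: 16.65
tool_pos: [0.5181, -0.0466, 0.289]
tcp_rot: [-3.111, -0.436, -0.0]
wrist_force: [-0.6, -0.7, 2.7]
width: 0.658
grip_force: 3.4
```

Call:
{"api": "drive_tool", "payload": {
  "claw": [54,52,50,48,46,46],
  "slide": [
    [0.001,-0.002,0],
    [0.001,-0.004,0.001],
    [0.002,-0.006,0.002],
    [0.002,-0.008,0.002],
    [0.003,-0.01,0.002],
    [0.003,-0.01,0.002]
  ],
  "yaw": [0,0,0,0,0,0]
}}

```text
time: 17.15
tool_pos: [0.5197, -0.0514, 0.2904]
tcp_rot: [-3.11, -0.436, -0.001]
wrist_force: [-2.0, 1.9, 6.2]
width: 0.538
grip_force: 4.5
```

Call:
{"api": "drive_tool", "payload": {
  "claw": [44,43,42,41,41],
  "slide": [
    [0.001,-0.002,0.002],
    [0.001,-0.003,0.003],
    [0.001,-0.004,0.003],
    [0.001,-0.005,0.003],
    [0.001,-0.005,0.003]
  ],
  "yaw": [0,0,0,0,0]
}}

```text
time: 17.57
tool_pos: [0.5202, -0.0539, 0.2914]
tcp_rot: [-3.11, -0.436, -0.001]
wrist_force: [1.2, 4.5, 3.1]
width: 0.484
grip_force: 4.6
```

Call:
{"api": "drive_tool", "payload": {
  "claw": [40,39.5,39,39],
  "slide": [
    [0,-0.001,0],
    [0,-0.001,0],
    [0,-0.001,0.001],
    [0,-0.001,0.001]
  ],
  "yaw": [0,0,0,0]
}}

```text
time: 17.9
tool_pos: [0.5203, -0.0547, 0.2918]
tcp_rot: [-3.111, -0.436, -0.002]
wrist_force: [3.5, 3.5, 0.4]
width: 0.46
grip_force: 7.6
```

Call:
{"api": "drive_tool", "payload": {
  "claw": [38.5,38,38],
  "slide": [
    [0,0,0],
    [0,-0.001,0],
    [0,-0.001,0]
  ],
  "yaw": [0,0,0]
}}

```text
time: 18.15
tool_pos: [0.5204, -0.0552, 0.2919]
tcp_rot: [-3.111, -0.436, -0.002]
wrist_force: [4.2, 4.2, 0.1]
width: 0.445
grip_force: 7.7
```

Call:
{"api": "drive_tool", "payload": {
  "claw": [37.5,37,36.5,36.5],
  "slide": [
    [0,0,0],
    [0,-0.001,0],
    [0,-0.001,0],
    [0,-0.001,0]
  ],
  "yaw": [0,0,0,0]
}}

```text
time: 18.48
tool_pos: [0.5205, -0.0556, 0.2921]
tcp_rot: [-3.111, -0.436, -0.003]
wrist_force: [3.8, 3.7, 1.9]
width: 0.439
grip_force: 21.0
```

Stalled at 37.5 mm with grip force jumping from 7.7 to 21 N: the stack is against the stop. Holding about a second.

Call:
{"api": "drive_tool", "payload": {
  "claw": [36,36,36,36,36,36],
  "slide": [
    [0,-0.001,0],
    [0,-0.001,0],
    [0,-0.001,0],
    [0,-0.001,0],
    [0,-0.001,0],
    [0,-0.001,0]
  ],
  "yaw": [0,0,0,0,0,0],
  "newtons": 25
}}

```text
time: 18.98
tool_pos: [0.5205, -0.0558, 0.2921]
tcp_rot: [-3.11, -0.436, -0.003]
wrist_force: [4.4, 6.1, 1.2]
width: 0.43
grip_force: 25.6
```

Call:
{"api": "drive_tool", "payload": {
  "claw": [36,36,36,36,36,36],
  "slide": [
    [0,0,0],
    [0,0,0],
    [0,0,0],
    [0,0,0],
    [0,0,0],
    [0,0,0]
  ],
  "yaw": [0,0,0,0,0,0]
}}

```text
time: 19.48
tool_pos: [0.5205, -0.0558, 0.2921]
tcp_rot: [-3.11, -0.436, -0.003]
wrist_force: [4.8, 6.0, 2.2]
width: 0.43
grip_force: 25.6
```

```bash
cat > chk.py <<'E'
from h import *
np.set_printoptions(precision=4,suppress=True)
s=cap('side'); C=cloud(s); P=C.reshape(-1,3); col=s['color'].reshape(-1,3).astype(int)
a=np.radians(105.9); f=np.array([np.cos(a),np.sin(a)]); ex=np.array([f[1],-f[0]])
D=P[:,:2]-[.4934,.0215]; X=D@ex;Y=D@f; near=(abs(X)<.05)
w=near&(Y>.02)&(Y<.14)&(P[:,2]>.038)&(P[:,2]<.055)&(col.min(1)>150)
print('weight X',np.percentile(X[w],[2,98]),'Y',np.percentile(Y[w],[2,98]),'z',np.median(P[w,2]))
v,u=np.unravel_index(np.where(w)[0],s['depth'].shape); Q=np.array([onz(s,x,y,.045)[:2] for x,y in zip(u,v)])
print(cv2.minAreaRect((Q*1000).astype(np.float32)))
p=near&(Y>.0)&(Y<.1)&(P[:,2]>.035)&(P[:,2]<.056)&(col.max(1)<110); print('pusher Y',np.percentile(Y[p],[5,95]),p.sum())
q=near&(Y>.11)&(P[:,2]>.03)&(P[:,2]<.06)&(col.max(1)<110)&(Y<.145); print('stop Y',np.percentile(Y[q],[5,95]))
r=(abs(X)<.02)&(Y>-.08)&(Y<-.03)&(P[:,2]>.13)&(P[:,2]<.142); print('trig Y',np.percentile(Y[r],[5,95]) if r.sum() else None)
st=bot.read_state(); print(st['time'],st['tool_pos'],st['width'],st['grip_force'],st['wrist_force'])
E
python3 chk.py
```

```text
weight X [-0.0287  0.026 ] Y [0.0697 0.1336] z 0.04389553980635175
((472.06915283203125, 126.60520935058594), (76.07962799072266, 71.49092864990234), 15.312393188476562)
pusher Y [0.0607 0.0646] 57
stop Y [0.1246 0.1319]
trig Y [-0.0715 -0.0513]
19.5333 [ 0.5205 -0.0558  0.2921] 0.4343845745627782 25.583630204200745 [4.072  5.1149 1.3845]
```

Call:
{"api": "drive_tool", "payload": {
  "claw": [38,41,45,49,53,58,66,76],
  "slide": [
    [0,0.002,0],
    [-0.001,0.005,0],
    [-0.002,0.009,-0.001],
    [-0.003,0.013,-0.002],
    [-0.004,0.016,-0.003],
    [-0.005,0.018,-0.004],
    [-0.005,0.018,-0.004],
    [-0.005,0.018,-0.004]
  ],
  "yaw": [0,0,0,0,0,0,0,0],
  "newtons": 20
}}

```text
time: 20.2
tool_pos: [0.5171, -0.0473, 0.2894]
tcp_rot: [3.111, 0.437, -0.002]
wrist_force: [-0.2, 0.5, 0.1]
width: 0.886
grip_force: 0.0
```

Call:
{"api": "drive_tool", "payload": {
  "claw": [85,85,85,85],
  "slide": [
    [0,0,0],
    [0,0,0],
    [0,0,0],
    [0,0,0]
  ],
  "yaw": [0,0,0,0]
}}

```text
time: 20.53
tool_pos: [0.5176, -0.0474, 0.29]
tcp_rot: [3.111, 0.436, 0.0]
wrist_force: [-0.9, 0.1, -0.0]
width: 0.995
grip_force: 0.0
```

Call:
{"api": "drive_tool", "payload": {
  "claw": [85,85,85,85,85],
  "slide": [
    [0,0,0.03],
    [0,0,0.1],
    [0,0,0.18],
    [0,0,0.24],
    [0,0,0.24]
  ],
  "yaw": [0,0,0,0,0]
}}

```text
time: 20.95
tool_pos: [0.5198, -0.0476, 0.4182]
tcp_rot: [3.107, 0.436, 0.021]
wrist_force: [1.4, -0.0, -0.1]
width: 0.997
grip_force: 0.0
```

```bash
python3 chk.py
```

```text
weight X [-0.0275  0.0258] Y [0.0711 0.1254] z 0.04383675533445275
((466.34130859375, 112.5124740600586), (58.688777923583984, 101.1891098022461), 23.364791870117188)
pusher Y [0.0373 0.0429] 69
stop Y [0.1251 0.1331]
trig Y [-0.0502 -0.0392]
21.0 [ 0.519  -0.0475  0.415 ] 0.9933562481414469 0.0 [0.1268 0.2793 0.0061]
```

```bash
python3 -c "
from workcell import bot; print(bot.finish_job())"
```

```text
the job is handed in; nothing more can be done
None
```

I handed the job in at about 21 s of robot time. The two white weights are stacked flush against the end stop, after about 1.1 s of squeezing at 21–26 N, and the trigger and pusher sprang fully back. After release I checked the stack's position by camera depth, but not its exact squareness. While setting down the second weight, I briefly touched the lower one at about 13.5 N, then lifted, re-centred and placed it gently.

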